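# Pick up a cleaned insulator with the hanging tongs

### The arm

A 6-joint arm with a two-finger parallel gripper is mounted at the origin on the work surface. World frame = base frame: x ahead of the robot, y to its left, z up, the work surface at z = 0. Lengths are in m, angles in rad, forces in N, time in s.
With the tool pointing down it reaches from about 0.375 to 0.9 m from the base axis. Payload 3.1 kg.
Tool frame: the origin (TCP) lies at the very end of the fingers, on their centre line; the grasp point (between the pads) lies 19 mm behind it (manip.pinch_z is the distance from the TCP to the grasp point, in m); z points along the fingers, y is the line along which they close (so a half turn about z gives the same grasp; the last joint's range is limited). The gripper opens to 85 mm and grips with 20 to 120 N. Pads are 22 mm wide; open, the fingers measure 114 mm over their backs; the gripper's body (76 mm by 85 mm) begins 54 mm behind the grasp point. The pads swing forward as they close: fully open they stand 13 mm farther back than shut.
Start: joints at [-1.409, 0.527, 1.433, -0, 1.181, -0.178], TCP at [0.208, -0.589, 0.231] pointing down, gripper open.
Joint ranges: [-3.08, 3.08], [-0.75, 2.2], [0.22, 2.44], [-1.43, 4.57], [0, 2.65], [-2.85, 2.85]. Speed limits (rad/s): [2.79, 2.79, 3.14, 3.14, 3.14, 3.14].

### API

Orientations are given as a unit quaternion [x, y, z, w].
In Python, from station import manip gives the robot as it stands.
- The arm moves only by the tool servo_tool, never from a script. Its argument "commands" is one flat list of numbers, 7 for each row, row after row: the shift along the tool's x, y, z each as a share of 500 mm, from -1 to 1, then the turn, a rotation vector about the tool's x, y, z each as a share of 360 degrees, from -1 to 1, then the opening, from -1 (shut) to 1 (fully open). In form: [dx, dy, dz, rx, ry, rz, claw, dx, dy, dz, rx, ry, rz, claw, ...]. A call has 1 to 12 rows; each row shifts and turns the commanded pose from where the row before left it, along the tool's axes as they then stand; what a row does not reach is not made up. A row lasts 1/12 s, in which the tool goes at most 41.7 mm and 7.16 degrees, less where a joint would pass 70% of its speed; a pose out of reach is approached as far as the arm can. A call with a number of a shift or a turn outside -1 to 1 is refused whole. A call with a gripper value outside its range is refused whole. The fingers move at their own pace and stop on an object; "force" is the grip in N (left out, the last holds). Time passes only in rows, so rows that do not move let the fingers close. It gives the time, the measured TCP pose, the force, the opening and the grip force at its end, in the units of the state.
- manip.sense(): the state, without advancing time (a new reading comes with each control period).
- manip.snapshot(name): name is "scene" or "top" or "wrist"; returns a dict with "img" (480x640x3 uint8, red, green, blue), "mtx" (3x3 intrinsics, pixels), "world_to_cam" (4x4, takes a point from world to camera coordinates). Camera axes: x right, y up, looking along -z (the intrinsics and any distortion apply to the point x, -y, -z); pixel columns grow to the right and rows downward; lengths in m; the calibration is good to about 2 mm. A picture is of the moment at which its call begins. There is no depth.
- manip.sign_off(): hands the job in; it is judged then, once.
Trained networks look in a picture, given as the dict that the camera call returned (one of the last four; its "shot" number tells which), for a name from the list of things; names that differ only in an ending like _2 or _b are one class to them, and where a whole thing is asked for, a point or a joint stands for the part that bears it (a point fixed in the world has none). Each returns a list of dicts, best first, with "conf" (0 to 1); they miss things now and then, are a little off and sometimes report something else, mostly with a low value. They report only what shows in the picture. A call takes as long as a camera call. They do not tell look-alikes from the thing itself.
- manip.look_for(picture, query): "box" ([left, top, width, height] in pixels, round what is visible of it).
- manip.silhouettes(picture, query): "pixels" (480x640 bool, what is visible of it) and "box" ([left, top, width, height] in pixels, round what is visible of it).
The state is a dict: "t": time; "q": joint angles; "qd": joint speeds; "tau": joint torques, N m; "tcp_pos": TCP position; "tool_rot": TCP orientation; "force": force on the tool from outside, world axes, zero at the start; "ft_torque": the same for the moment, N m; "finger_gap": opening from 0.0 (shut) to 1.0 (fully open); "gripper_force": force on a finger pad.
Only numpy, scipy, OpenCV 4.12 (cv2) and the standard library are available. Lean on these libraries where they do the work, as an engineer would, in place of code of your own. Each camera call takes 0.05 s, during which the arm holds its last target. There are 200 camera calls.

### The job

Take the spring tongs up and off their hook and use them to pick up the flanged ceramic insulator (the one with a wide foot under a narrower neck) from the drying tray. It has just been cleaned, so only the tongs may touch it, never the gripper itself; leave the other ceramic parts and the two hand tools on the bench where they are. Finish while still holding the tongs, with the insulator gripped between their jaws and lifted a good 10 cm off the tray.

Things in the scene. Friction and masses are not known exactly. Their poses are not given: they have to be found in the camera images.
- stand: Fixed tool stand: steel foot 110 x 120 x 12 mm, round post 18 mm thick (origin under it on the table, z up), no taller than its hook. The hook is a level flat bar 16 mm wide, 6 mm thick, that runs from the post 112 mm along the stand's -x, its top 230 mm above the table; its free end is bent up into a lip.
- hook_tip (a point): Top of the hook's lip: 4 mm thick, 16 mm wide, standing 12 mm above the bar at its free end, 112 mm along -x from the post's middle.
- tongs_grip (a point): Loose steel spring tongs, 90 g, hanging tips down astride the bar, which passes between their arms. Point on the middle line half-way between the two black grip plates, where they are squeezed. Axes: z up from tips to bow, y across (the arms close along y), x along the bar towards the post. Plates 20 mm wide (x), from 13 mm above to 17 mm below the point; the tongs measure 47 mm over them open.
- tongs_bow (a point): Top bridge of the tongs, 18 (x) x 36 (y) x 4 mm. Point at the middle of its underside, which lies on the bar 20 to 34 mm behind the lip; 36 mm above tongs_grip. The bar has 7 mm spare each side between the arms. To come off, the bow must rise past the lip's top and the tongs then go along the bar, away from the post, past the lip.
- tongs_left (a joint): How far each tong arm is squeezed, rad: 0 open, 0.085 closed on the insulator's neck (40 mm over the grip plates, plates then parallel), 0.13 fully shut (37 mm). Both arms swing at the bow and move alike. A spring opens them: at the plates it takes about 5 N a side to start and 8 N to reach the neck; 20 to 40 N grips it firmly. Held half squeezed, the spring keeps them tight in the fingers.
- tongs_jaws (a point): Middle between the two jaws, on the tongs' middle line 116 mm below tongs_grip; same axes. Each jaw is an upright V-shaped cheek, hollow side inwards, 22 mm high and 26 mm wide (x), that centres a 28 mm round neck; it reaches 14 mm below this point. Open, 11 mm spare each side of the neck, 64 mm over the backs (y).
- tray: Fixed square steel drying tray 250 x 250 mm with a rim 12 mm high; its inner floor is 4 mm above the table. Origin under its centre. On it stand four white ceramic parts, one in each quarter (middles 85 to 115 mm from their neighbours), in any order. Place and yaw vary.
- insulator_center (a point): The flanged insulator, the part to pick up: white ceramic, about 60 g, upright, 50 mm tall; foot a disc 42 mm across and 8 mm high, above it a round neck 28 mm across up to the top. The point is on its axis, 25 mm above its underside.
- bushing_center (a point): Another white ceramic part on the tray, to be left alone: a plain cylinder 28 mm across and 50 mm tall with no foot. Point at its centre.
- disc_center (a point): Another white ceramic part on the tray, to be left alone: a low disc 42 mm across, 18 mm tall. Point at its centre.
- rod_center (a point): Another white ceramic part on the tray, to be left alone: a slim rod 20 mm across, 62 mm tall. Point at its centre.
- screwdriver: Screwdriver lying on the bench to the robot's left; to be left alone.
- spanner: Spanner lying on the bench to the robot's right; to be left alone.
There are look-alikes about, which are no part of the job. What is shaped like the part that bears tongs_grip but green is not meant.

How it is judged:
On the way, in this order (a step that is already met when the one before it is completed fails the run):
1. the tongs are in the gripper, off the hook and clear of the stand (contact force between the fingers and tongs above 0.5 N and contact force between tongs and stand below 0.05 N and distance between tongs_grip and hook_tip above 0.09 m and height (world z) of tongs_jaws above 0.02 m), for 0.2 s.
2. the insulator is between the jaws and off the tray (contact force between tongs and insulator above 0.2 N and contact force between insulator and tray below 0.05 N and distance between tongs_jaws and insulator_center below 0.03 m and height (world z) of insulator_center above 0.045 m), for 0.2 s.
At the end, for the whole second after the job is handed in: The insulator's centre is within 30 mm of the middle of the jaws and more than 115 mm above the table (about 85 mm higher than it stood), still (under 30 mm/s), carried by the tongs alone; the tongs are in the fingers and touch no part of the stand (height (world z) of insulator_center above 0.115 m and distance between tongs_jaws and insulator_center below 0.03 m and contact force between tongs and insulator above 0.2 N and contact force between the fingers and tongs above 0.5 N and contact force between tongs and stand below 0.05 N and contact force between insulator and the arm below 0.05 N and contact force between insulator and the fingers below 0.05 N and linear speed of insulator below 0.03 m/s); the arm keeps its last pose, push and grip.
It fails at once if the gripper or arm touches the insulator (contact force between insulator and the fingers above 0.2 N or contact force between insulator and the arm above 0.2 N).
It fails at once if another ceramic part is moved more than 20 mm or knocked over (distance of any of bushing_center, disc_center, rod_center from where it was at the start of the episode above 0.02 m).
It fails at once if the screwdriver or the spanner is moved more than 30 mm (distance of any of screwdriver, spanner from where it was at the start of the episode above 0.03 m).
It also fails if it takes over 42 s, if anything falls off the work surface, if the arm or the gripper's body presses on something with over 40 N, if the wrist force passes 120 N, or if a joint passes its speed limit or range.

## Working session

There is one attempt and no reset: what is moved stays moved. The work goes in short steps, Python scripts to look and compute and a tool call to move; the robot and the scene stay as the last step left them, time stands still between calls to the robot, and variables do not carry over. Pictures are saved under pics/ and viewed, at most 10 in all, crops included, and the job is handed in when it is done.

Besides the shell and the picture viewer there is one more tool, called after ">>>" as name(argument=value, ...), one argument or row to a line, values as JSON. servo_tool: Moves the arm, as the interface text tells. Its arguments: {"type":"object","properties":{"commands":{"type":"array"},"force":{"type":"number"}},"required":["commands"]}

```bash
ls; mkdir -p pics; cat > h.py <<'E'
import numpy as np, cv2
from station import manip
from scipy.spatial.transform import Rotation as R
def ray(s,uv):
    T=s["world_to_cam"];K=s["mtx"]
    p=np.linalg.inv(K)@np.array([uv[0],uv[1],1.0]); d=np.array([p[0],-p[1],-p[2]])
    Rm=T[:3,:3];c=-Rm.T@T[:3,3]; d=Rm.T@d; return c,d/np.linalg.norm(d)
def atz(s,uv,z):
    c,d=ray(s,uv); return c+d*(z-c[2])/d[2]
def proj(s,p):
    T=s["world_to_cam"]; q=T[:3,:3]@np.array(p)+T[:3,3]; v=s["mtx"]@np.array([q[0],-q[1],-q[2]]); return v[:2]/v[2]
def tri(*sr):
    A=np.zeros((3,3));b=np.zeros(3)
    for s,uv in sr:
        c,d=ray(s,uv);M=np.eye(3)-np.outer(d,d);A+=M;b+=M@c
    return np.linalg.solve(A,b)
E
python3 - <<'E'
from h import *
np.set_printoptions(precision=3,suppress=True)
print(manip.sense()["tool_rot"],manip.sense()["finger_gap"])
for n in ["scene","top"]:
    s=manip.snapshot(n); cv2.imwrite(f"pics/{n}.png",s["img"][:,:,::-1])
    print(n,ray(s,(320,240)))
    for q in ["stand","hook_tip","tongs_grip","tongs_bow","tongs_jaws","tray","insulator_center","bushing_center","disc_center","rod_center"]:
        try: print(q,[(np.round(d["box"]).astype(int).tolist(),round(d["conf"],2)) for d in manip.look_for(s,q)[:4]])
        except Exception as e: print(q,e)
E
```

```text
pics
[ 0.986  0.169 -0.    -0.001] 0.9948016138905774
scene (array([ 1.175, -0.756,  1.141]), array([-0.452,  0.532, -0.716]))
stand [([371, 162, 66, 105], 0.88)]
hook_tip [([369, 155, 68, 112], 0.65)]
tongs_grip [([368, 158, 22, 65], 0.93), ([359, 153, 65, 8], 0.73), ([425, 156, 21, 60], 0.66), ([363, 148, 22, 54], 0.65)]
tongs_bow [([324, 145, 26, 62], 0.96), ([369, 160, 17, 65], 0.92), ([365, 149, 24, 50], 0.75), ([424, 155, 22, 63], 0.7)]
tongs_jaws [([421, 159, 29, 60], 0.77), ([365, 150, 22, 52], 0.65), ([326, 149, 25, 56], 0.57)]
tray [([214, 245, 145, 117], 0.93)]
insulator_center [([285, 257, 19, 26], 0.59), ([376, 172, 13, 38], 0.46)]
bushing_center [([310, 284, 7, 24], 0.65), ([358, 155, 65, 4], 0.36)]
disc_center [([247, 281, 17, 16], 0.6)]
rod_center [([274, 300, 8, 25], 0.63)]
top (array([0.39 , 0.023, 1.474]), array([ 0.1  ,  0.003, -0.995]))
stand []
hook_tip [([216, 179, 53, 63], 0.96)]
tongs_grip [([194, 256, 27, 27], 0.82), ([163, 200, 28, 30], 0.73), ([219, 296, 31, 12], 0.56), ([229, 223, 35, 24], 0.54)]
tongs_bow [([193, 257, 26, 22], 0.82), ([165, 202, 29, 26], 0.7), ([230, 220, 34, 17], 0.69), ([224, 296, 30, 14], 0.56)]
tongs_jaws [([161, 203, 32, 25], 0.66), ([232, 222, 31, 21], 0.63), ([192, 259, 31, 23], 0.63), ([223, 295, 28, 13], 0.5)]
tray [([315, 185, 114, 118], 0.91), ([121, 268, 51, 58], 0.23)]
insulator_center [([345, 252, 12, 12], 0.65)]
bushing_center [([356, 216, 11, 14], 0.46)]
disc_center [([375, 262, 20, 19], 0.61)]
rod_center [([395, 224, 9, 11], 0.53)]
```

```bash
python3 - <<'E'
import cv2
a=cv2.imread("pics/scene.png")[130:370,200:470]; b=cv2.imread("pics/top.png")[160:330,110:440]
cv2.imwrite("pics/sc.png",cv2.resize(a,None,fx=2.5,fy=2.5,interpolation=2)[:600])
cv2.imwrite("pics/tc.png",cv2.resize(b,None,fx=2.4,fy=2.4,interpolation=2))
E
```

```text
(no output)
```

View pics/sc.png

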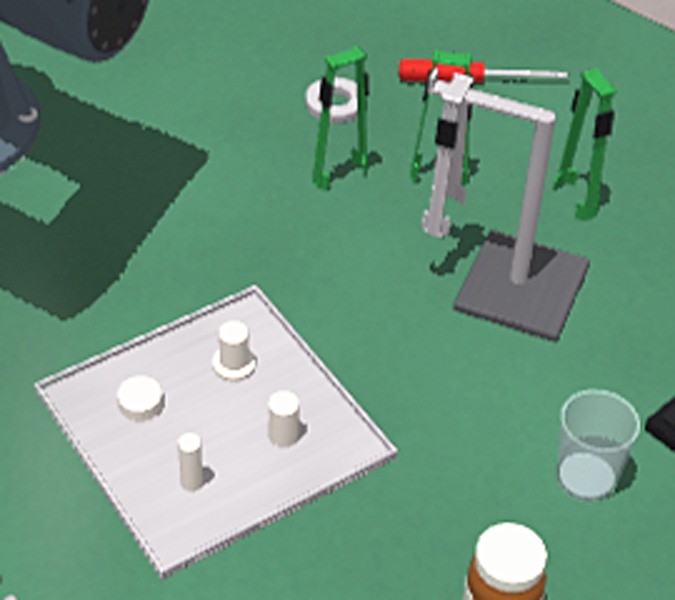

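View pics/tc.png

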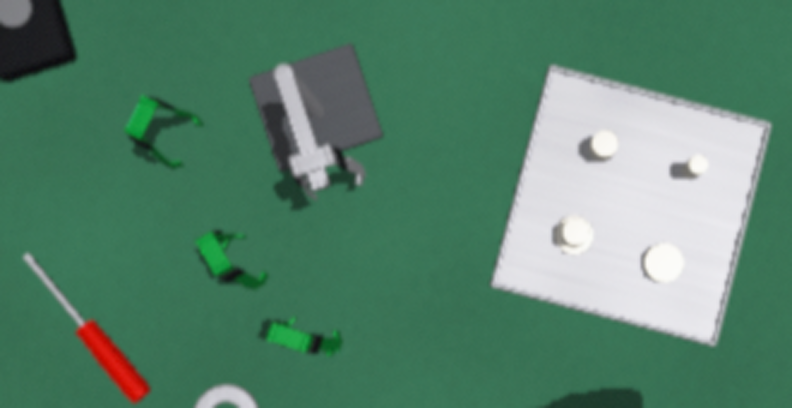

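The scene shows steel tongs hanging on the hook (bow at about scene px 382,166 and top px 240,227), with three green look-alikes standing nearby. The insulator with its foot is at scene px (294,261) and top px (350,256).

```bash
python3 - <<'E'
from h import *
np.set_printoptions(precision=4,suppress=True)
s=manip.snapshot("scene");t=manip.snapshot("top")
T=lambda x,y:(x/2.4+110-.3,y/2.4+160-.3); S=lambda x,y:(x/2.5+200-.3,y/2.5+130-.3)
print("post",atz(t,T(283,72),.23),tri((t,T(283,72)),(s,S(545,116))))
print("lip",atz(t,T(318,183),.242)); print("bow",atz(t,T(312,160),.234),tri((t,T(312,160)),(s,S(456,90))))
for n,a,b in [("ins",T(575,231),S(234,328)),("bush",T(604,144),S(284,400)),("rod",T(699,163),S(190,441)),("disc",T(664,261),S(140,391))]:
    print(n,atz(t,a,.054),tri((t,a),(s,b)))
for n,a in [("g1",T(142,117)),("g2",T(214,254)),("g3",T(290,336))]: print(n,atz(t,a,.17))
print("sd",atz(t,T(25,255),0),atz(t,T(140,392),.01))
print("tray",[atz(t,T(*c),.012)[:2] for c in [(552,66),(770,123),(716,344),(494,286)]])
for q in ["tongs_bow","insulator_center","stand"]:
  for im,n in((s,"s"),(t,"t")):
    for d in manip.silhouettes(im,q)[:4]:
        m=d["pixels"]; v,u=np.nonzero(m); print(q,n,round(d["conf"],2),u.mean(),v.mean(),m.sum(),im["img"][m].mean(0))
st=manip.sense();print(st["tcp_pos"],R.from_quat(st["tool_rot"]).as_matrix())
w=manip.snapshot("wrist");print("wristcam",ray(w,(320,240)),ray(w,(320,0))[1],w["mtx"])
E
```

```text
post [0.6306 0.2311 0.23  ] [0.6305 0.2311 0.2285]
lip [0.5249 0.197  0.242 ]
bow [0.5472 0.2036 0.234 ] [0.5473 0.2039 0.23  ]
ins [ 0.4908 -0.0464  0.054 ] [ 0.4907 -0.0461  0.0575]
bush [ 0.5826 -0.0788  0.054 ] [ 0.583  -0.0784  0.0543]
rod [ 0.5608 -0.1788  0.054 ] [ 0.5597 -0.1767  0.0667]
disc [ 0.4578 -0.1392  0.054 ] [ 0.4593 -0.1425  0.0244]
g1 [0.5999 0.3781 0.17  ]
g2 [0.4655 0.3073 0.17  ]
g3 [0.3858 0.2342 0.17  ]
sd [0.4774 0.5498 0.    ] [0.3282 0.4204 0.01  ]
tray [array([ 0.6752, -0.0268]), array([ 0.6087, -0.2635]), array([ 0.3699, -0.1975]), array([0.4357, 0.04  ])]
tongs_bow s 0.94 379.0868167202572 192.06270096463024 622 [132.9904 130.9389 133.1849]
tongs_bow s 0.82 435.1388888888889 184.6813725490196 612 [ 40.5588 105.6699  55.8725]
tongs_bow s 0.65 336.4842767295597 172.22222222222223 477 [ 47.0985 112.327   62.5451]
tongs_bow s 0.61 375.5890410958904 170.62100456621005 219 [ 64.1461 135.9772  77.4247]
tongs_bow t 0.84 170.67857142857142 211.40625 224 [ 26.2946 119.5134  56.8661]
tongs_bow t 0.7 204.01683501683502 268.26599326599325 297 [ 25.4377 112.9966  52.6902]
tongs_bow t 0.61 236.4505928853755 301.55335968379444 253 [ 29.3636 122.4269  57.834 ]
tongs_bow t 0.55 244.76712328767124 228.70205479452054 292 [133.089  137.7637 139.0103]
insulator_center s 0.56 293.1736111111111 270.5416666666667 288 [219.6528 214.5174 209.3229]
insulator_center s 0.32 379.28767123287673 191.00304414003045 657 [135.2527 131.4992 134.4977]
stand s 0.61 408.38446695610224 229.14761215629522 2073 [120.398  118.7988 122.41  ]
stand t 0.59 241.34087322461863 204.42924776433455 1901 [103.01   106.1625 109.464 ]
[ 0.2083 -0.5892  0.2313] [[ 0.9428  0.3333  0.    ]
 [ 0.3333 -0.9428  0.    ]
 [ 0.0001 -0.     -1.    ]]
wristcam (array([ 0.2713, -0.5662,  0.3739]), array([-0.2436, -0.091 , -0.9656])) [ 0.2604  0.0883 -0.9615] [[398.753    0.     318.081 ]
 [  0.     398.753  240.3842]
 [  0.       0.       1.    ]]
```

>>> servo_tool(
  commands=[0.0487,-0.0529,-0.012,0,0,0,1,0.0487,-0.0529,-0.012,0,0,0,1,0.0487,-0.0529,-0.012,0,0,0,1,0.0487,-0.0529,-0.012,0,0,0,1,0.0487,-0.0529,-0.012,0,0,0,1,0.0487,-0.0529,-0.012,0,0,0,1,0.0487,-0.0529,-0.012,0,0,0,1,0.0487,-0.0529,-0.012,0,0,0,1,0.0487,-0.0529,-0.012,0,0,0,1,0.0487,-0.0529,-0.012,0,0,0,1,0.0487,-0.0529,-0.012,0,0,0,1,0.0487,-0.0529,-0.012,0,0,0,1],
  force=40,
)

```text
t: 2.55
tcp_pos: [0.3784, -0.191, 0.3039]
tool_rot: [0.986, 0.169, 0.0, 0.0]
force: [0.4, -0.9, -0.5]
finger_gap: 1.001
gripper_force: 0.0
```

>>> servo_tool(
  commands=[0.0487,-0.0529,0,0,0,0,1,0.0487,-0.0529,0,0,0,0,1,0.0487,-0.0529,0,0,0,0,1,0.0487,-0.0529,0,0,0,0,1,0.0487,-0.0529,0,0,0,0,1,0.0487,-0.0529,0,0,0,0,1,0.0487,-0.0529,0,0,0,0,1,0.0487,-0.0529,0,0,0,0,1,0.0487,-0.0529,0,0,0,0,1,0.0487,-0.0529,0,0,0,0,1,0.0487,-0.0529,0,0,0,0,1,0.0487,-0.0529,0,0,0,0,1],
)

```text
t: 3.55
tcp_pos: [0.5481, 0.2059, 0.3034]
tool_rot: [0.986, 0.169, 0.0, 0.0]
force: [0.3, -0.3, 0.4]
finger_gap: 1.001
gripper_force: 0.0
```

>>> servo_tool(
  commands=[0,0,0,0,0,0,1,0,0,0,0,0,0,1,0,0,0,0,0,0,1],
)

```text
t: 3.8
tcp_pos: [0.5472, 0.2039, 0.303]
tool_rot: [0.986, 0.169, -0.001, 0.0]
force: [-0.4, -0.5, 0.4]
finger_gap: 1.003
gripper_force: 0.0
```

```bash
python3 - <<'E'
from h import *
np.set_printoptions(precision=4,suppress=True)
st=manip.sense();print(st["t"],st["tcp_pos"],R.from_quat(st["tool_rot"]).as_matrix(),st["force"])
w=manip.snapshot("wrist");cv2.imwrite("pics/w1.png",w["img"][:,:,::-1])
for p in [(.5472,.2038,.234),(.5249,.197,.242),(.6306,.2311,.23)]: print(proj(w,p))
E
```

```text
3.8 [0.5472 0.2039 0.303 ] [[ 0.9426  0.3339 -0.0011]
 [ 0.3339 -0.9426 -0.0007]
 [-0.0013  0.0003 -1.    ]] [-0.3951 -0.5041  0.3773]
[319.4534 257.3228]
[317.5554 301.9728]
[323.8649  90.1823]
```

View pics/w1.png

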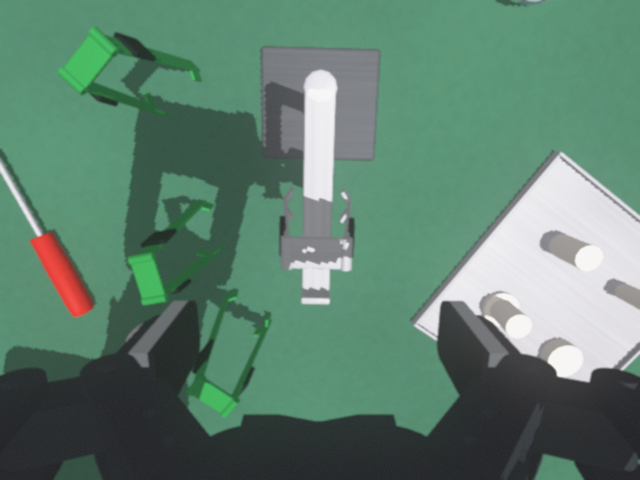

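The wrist view shows the bow at px (317,253) and the lip at (316,297). That puts them about 2 mm further along +x and 1.3 mm to the left, with a yaw error of about 1.2°.

>>> servo_tool(
  commands=[0.004,-0.0026,0,0,0,0.0035,1,0,0,0.0252,0,0,0,1,0,0,0.0252,0,0,0,1,0,0,0.0252,0,0,0,1,0,0,0.0252,0,0,0,1,0,0,0.0252,0,0,0,1,0,0,0.0252,0,0,0,1,0,0,0.0252,0,0,0,1,0,0,0.0252,0,0,0,1,0,0,0.0252,0,0,0,1,0,0,0.0252,0,0,0,1,0,0,0,0,0,0,1],
)

```text
t: 4.85
tcp_pos: [0.5475, 0.2044, 0.1753]
tool_rot: [0.988, 0.157, -0.003, 0.0]
force: [0.3, -0.0, -0.9]
finger_gap: 1.004
gripper_force: 0.0
```

>>> servo_tool(
  commands=[0,0,0,0,0,0,0.3,0,0,0,0,0,0,0.2,0,0,0,0,0,0,0.15,0,0,0,0,0,0,0.12,0,0,0,0,0,0,0.1,0,0,0,0,0,0,0.1,0,0,0,0,0,0,0.1,0,0,0,0,0,0,0.1],
  force=40,
)

```text
t: 5.52
tcp_pos: [0.55, 0.206, 0.1786]
tool_rot: [0.987, 0.158, 0.001, 0.0]
force: [-0.9, -1.4, 5.7]
finger_gap: 0.551
gripper_force: 4.4
```

```bash
python3 - <<'E'
from h import *
np.set_printoptions(precision=4,suppress=True)
st=manip.sense();print(st["t"],st["tcp_pos"],st["force"],st["finger_gap"],st["gripper_force"])
w=manip.snapshot("wrist");cv2.imwrite("pics/w2.png",w["img"][:,:,::-1])
E
```

```text
5.5167 [0.55   0.206  0.1786] [-0.9427 -1.429   5.6936] 0.5505325316108535 4.411561276065186
```

View pics/w2.png

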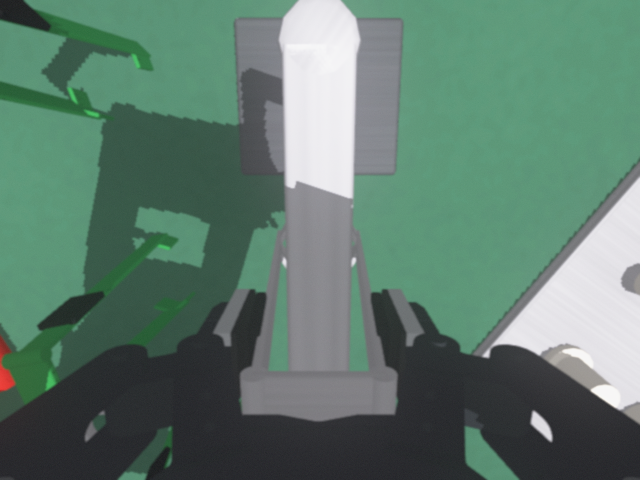

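The pads are on the plates at a gap of 46.8 mm, and the tongs are square in the fingers. I'll squeeze half way, then lift.

>>> servo_tool(
  commands=[0,0,0,0,0,0,0.06,0,0,0,0,0,0,0.03,0,0,0,0,0,0,0.02,0,0,0,0,0,0,0.02,0,0,0,0,0,0,0.02],
)

```text
t: 5.98
tcp_pos: [0.55, 0.2061, 0.1788]
tool_rot: [0.987, 0.158, 0.001, 0.0]
force: [-2.1, -1.0, 7.6]
finger_gap: 0.51
gripper_force: 5.3
```

>>> servo_tool(
  commands=[0,0,-0.006,0,0,0,0.02,0,0,-0.006,0,0,0,0.02,0,0,-0.006,0,0,0,0.02,0,0,-0.006,0,0,0,0.02,0,0,-0.006,0,0,0,0.02,0,0,-0.006,0,0,0,0.02,0,0,-0.006,0,0,0,0.02,0,0,-0.006,0,0,0,0.02,0,0,0,0,0,0,0.02],
)

```text
t: 6.73
tcp_pos: [0.5496, 0.206, 0.202]
tool_rot: [0.987, 0.158, 0.001, -0.0]
force: [0.9, -0.8, -0.6]
finger_gap: 0.515
gripper_force: 5.7
```

```bash
python3 - <<'E'
from h import *
np.set_printoptions(precision=4,suppress=True)
st=manip.sense();print(st["t"],st["tcp_pos"],st["force"],st["finger_gap"],st["gripper_force"])
w=manip.snapshot("scene");cv2.imwrite("pics/s3.png",cv2.resize(w["img"][120:270,300:460,::-1],None,fx=4,fy=4,interpolation=2))
E
```

```text
6.7333 [0.5496 0.206  0.202 ] [ 0.9337 -0.8418 -0.6258] 0.5154872289000968 5.7037054002285
```

View pics/s3.png

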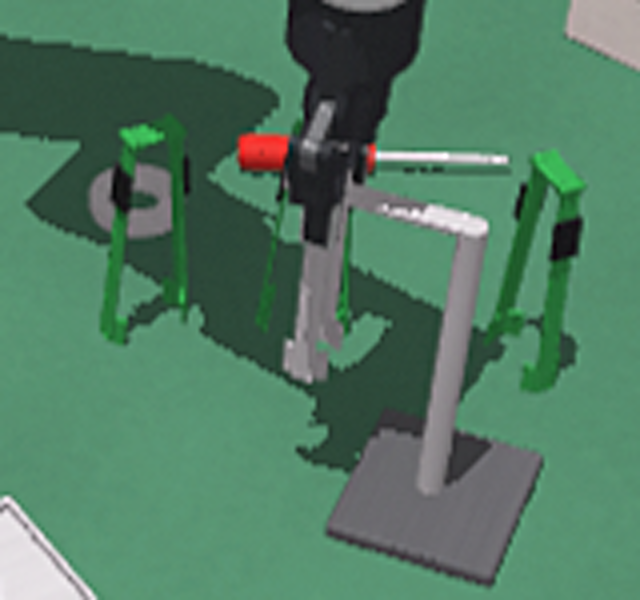

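The tongs are lifted (load about 0.6 N) and the bow is above the lip. Now I'll move along the bar and off.

>>> servo_tool(
  commands=[-0.015,0,-0.002,0,0,0,0.02,-0.018,0,-0.002,0,0,0,0.02,-0.018,0,0,0,0,0,0.02,-0.018,0,0,0,0,0,0.02,-0.018,0,0,0,0,0,0.02,-0.018,0,0,0,0,0,0.02,-0.018,0,0,0,0,0,0.02,-0.018,0,0,0,0,0,0.02,0,0,0,0,0,0,0.02],
)

```text
t: 7.53
tcp_pos: [0.4796, 0.1834, 0.2032]
tool_rot: [0.987, 0.158, -0.001, 0.0]
force: [0.6, -0.7, -1.2]
finger_gap: 0.511
gripper_force: 5.7
```

>>> servo_tool(
  commands=[-0.0107,0.02,-0.01,0,0,0,0.02,-0.0107,0.036,-0.01,0,0,0,0.02,-0.0107,0.042,0,0,0,0,0.02,-0.0107,0.042,0,0,0,0,0.02,-0.0107,0.042,0,0,0,0,0.02,-0.0107,0.042,0,0,0,0,0.02,-0.0107,0.042,0,0,0,0,0.02,-0.0107,0.042,0,0,0,0,0.02,-0.0107,0.042,0,0,0,0,0.02,-0.0107,0.042,0,0,0,0,0.02,-0.0107,0.036,0,0,0,0,0.02,-0.0107,0.012,0,0,0,0,0.02],
)

```text
t: 8.53
tcp_pos: [0.4916, -0.0485, 0.2139]
tool_rot: [0.988, 0.157, 0.001, 0.001]
force: [-0.3, 0.2, -0.5]
finger_gap: 0.508
gripper_force: 5.7
```

>>> servo_tool(
  commands=[0,0,0,0,0,0,0.02,0,0,0,0,0,0,0.02,0,0,0,0,0,0,0.02],
)

```text
t: 8.78
tcp_pos: [0.4897, -0.0444, 0.2134]
tool_rot: [0.987, 0.158, -0.0, -0.0]
force: [0.3, 0.9, -0.5]
finger_gap: 0.509
gripper_force: 5.7
```

```bash
python3 - <<'E'
from h import *
np.set_printoptions(precision=4,suppress=True)
st=manip.sense();print(st["t"],st["tcp_pos"],st["force"],st["finger_gap"],st["gripper_force"]);Rt=R.from_quat(st["tool_rot"]).as_matrix();print(Rt)
w=manip.snapshot("wrist");cv2.imwrite("pics/w4.png",w["img"][:,:,::-1])
J=st["tcp_pos"]+Rt@[0,0,.097]
print("jaws pred",J,proj(w,J),[proj(w,J+Rt@[0,y,0]) for y in(-.02,.02)])
for z in (.012,.054): print("ins",proj(w,(.4908,-.0463,z)))
for d in manip.look_for(w,"insulator_center")+manip.look_for(w,"tongs_jaws"): print(d["box"],d["conf"])
E
```

```text
8.7833 [ 0.4897 -0.0444  0.2134] [ 0.3196  0.9492 -0.4929] 0.5088700446302618 5.703230202198029
[[ 0.9498  0.3128 -0.0002]
 [ 0.3128 -0.9498  0.0005]
 [-0.0001 -0.0006 -1.    ]]
jaws pred [ 0.4896 -0.0444  0.1164] [319.3084 243.8615] [array([287.2466, 243.8382]), array([351.3716, 243.8849])]
ins [321.5804 211.2267]
ins [321.9856 221.5511]
[294.7, 188.7, 50.0, 49.5] 0.84
[1.8, 224.0, 21.0, 26.9] 0.76
[239.8, 223.0, 158.4, 198.4] 0.57
```

View pics/w4.png

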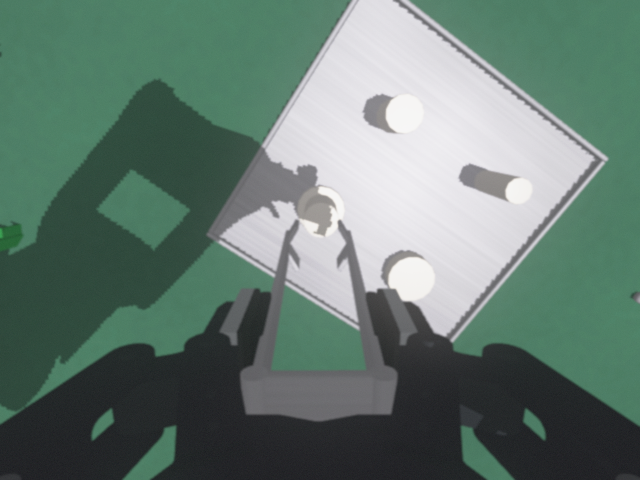

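The insulator is at px (320,213) and the jaws straddle column 320, so the prediction matches to within about 1–2 mm. I'll apply a small correction and descend.

>>> servo_tool(
  commands=[0.001,0.003,0,0,0,0,0.02,0,0,0.016,0,0,0,0.02,0,0,0.016,0,0,0,0.02,0,0,0.016,0,0,0,0.02,0,0,0.016,0,0,0,0.02,0,0,0.016,0,0,0,0.02,0,0,0,0,0,0,0.02],
)

```text
t: 9.52
tcp_pos: [0.4896, -0.046, 0.1712]
tool_rot: [0.987, 0.158, -0.002, -0.001]
force: [-0.1, -0.0, -1.2]
finger_gap: 0.512
gripper_force: 5.7
```

```bash
python3 - <<'E'
from h import *
np.set_printoptions(precision=4,suppress=True)
st=manip.sense();print(st["t"],st["tcp_pos"],st["force"],st["finger_gap"],st["gripper_force"]);Rt=R.from_quat(st["tool_rot"]).as_matrix()
w=manip.snapshot("wrist");cv2.imwrite("pics/w5.png",cv2.resize(w["img"][150:330,220:420,::-1],None,fx=3,fy=3,interpolation=2))
J=st["tcp_pos"]+Rt@[0,0,.1008]
print(J,proj(w,J),proj(w,(.4908,-.0463,.054)))
E
```

```text
9.5167 [ 0.4896 -0.046   0.1712] [-0.087  -0.0355 -1.1999] 0.5120925324382577 5.702282041311264
[ 0.4892 -0.0459  0.0704] [319.3109 242.1791] [320.6528 233.6038]
```

View pics/w5.png

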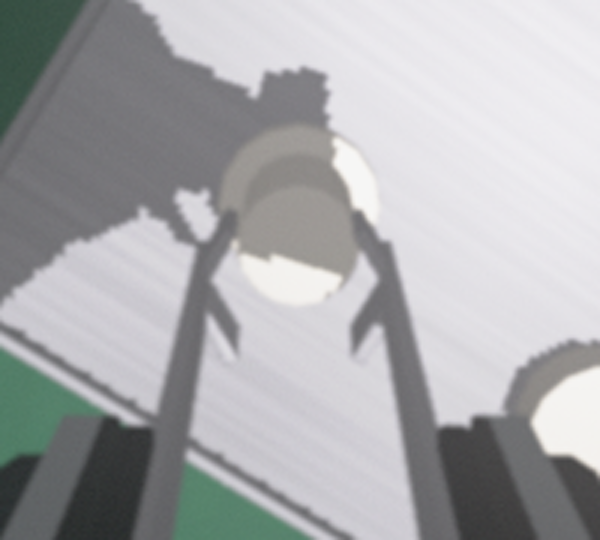

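The jaws are centred across the neck at column 318.5. I'll nudge 2 mm along x, go down to the neck and then squeeze.

>>> servo_tool(
  commands=[0.004,0,0,0,0,0,0.02,0,0,0.015,0,0,0,0.02,0,0,0.015,0,0,0,0.02,0,0,0.015,0,0,0,0.02,0,0,0.015,0,0,0,0.02,0,0,0.013,0,0,0,0.02,0,0,0,0,0,0,0.02,0,0,0,0,0,0,0.02],
)

```text
t: 10.23
tcp_pos: [0.4924, -0.0457, 0.1362]
tool_rot: [0.987, 0.158, -0.001, -0.0]
force: [0.8, 0.5, -1.8]
finger_gap: 0.513
gripper_force: 5.7
```

>>> servo_tool(
  commands=[0,0,0,0,0,0,-0.02,0,0,0,0,0,0,-0.05,0,0,0,0,0,0,-0.1,0,0,0,0,0,0,-0.2,0,0,0,0,0,0,-0.3,0,0,0,0,0,0,-0.3,0,0,0,0,0,0,-0.3,0,0,0,0,0,0,-0.3],
  force=35,
)

```text
t: 10.9
tcp_pos: [0.4929, -0.0458, 0.1369]
tool_rot: [0.987, 0.158, 0.0, 0.0]
force: [0.5, 0.0, -0.0]
finger_gap: 0.481
gripper_force: 37.8
```

The grip stopped at 40.9 mm with 38 N, so the jaws are on the neck. Lifting now.

>>> servo_tool(
  commands=[0,0,-0.008,0,0,0,-0.3,0,0,-0.016,0,0,0,-0.3,0,0,-0.02,0,0,0,-0.3,0,0,-0.024,0,0,0,-0.3,0,0,-0.024,0,0,0,-0.3,0,0,-0.024,0,0,0,-0.3,0,0,-0.024,0,0,0,-0.3,0,0,-0.024,0,0,0,-0.3,0,0,-0.024,0,0,0,-0.3,0,0,-0.024,0,0,0,-0.3,0,0,-0.02,0,0,0,-0.3,0,0,-0.01,0,0,0,-0.3],
)

```text
t: 11.9
tcp_pos: [0.4934, -0.0459, 0.2598]
tool_rot: [0.987, 0.158, 0.001, 0.001]
force: [-0.6, 0.3, -1.5]
finger_gap: 0.479
gripper_force: 37.8
```

>>> servo_tool(
  commands=[0,0,0,0,0,0,-0.3,0,0,0,0,0,0,-0.3,0,0,0,0,0,0,-0.3,0,0,0,0,0,0,-0.3,0,0,0,0,0,0,-0.3,0,0,0,0,0,0,-0.3],
)

```text
t: 12.4
tcp_pos: [0.4926, -0.0457, 0.2573]
tool_rot: [0.987, 0.158, -0.001, -0.0]
force: [-0.0, -0.3, -1.8]
finger_gap: 0.48
gripper_force: 37.8
```

```bash
python3 - <<'E'
from h import *
st=manip.sense();print(st["t"],st["tcp_pos"],st["force"],st["finger_gap"],st["gripper_force"])
w=manip.snapshot("scene");cv2.imwrite("pics/s6.png",cv2.resize(w["img"][150:370,200:420,::-1],None,fx=2.7,fy=2.7,interpolation=2))
E
```

```text
12.4 [ 0.49257873 -0.04571326  0.25729099] [-0.04894351 -0.2885625  -1.7845427 ] 0.47988093184156366 37.8247332572937
```

View pics/s6.png

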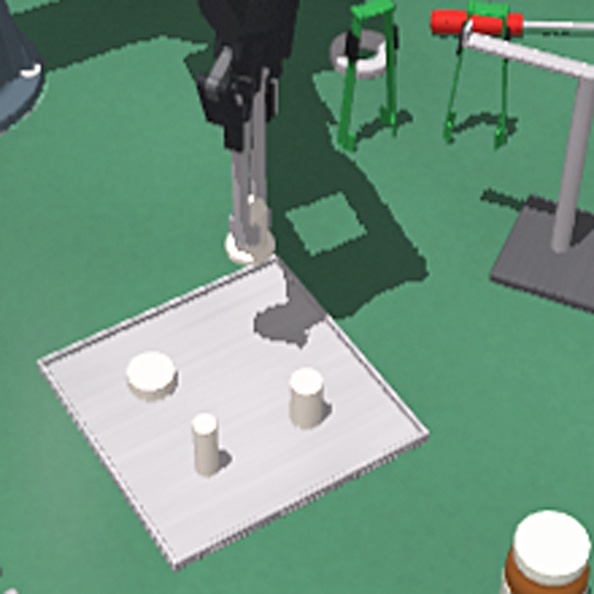

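The insulator hangs in the jaws at crop px (250,235), about 120 mm up. The other parts are untouched on the tray.

```bash
python3 -c "
from station import manip
print(manip.sign_off())"
```

```text
the job is handed in; nothing more can be done
None
```

The job is handed in: the tongs are still in the gripper with the insulator held in their jaws about 120 mm above the tray, and the other three parts look undisturbed; no verdict came back.

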